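# Unclamp a jaw insert, tip it up out of its nest and lay it in the empty tray

## Task

Swing the red clamp fully aside, then press down the orange-dotted end of the aluminium jaw insert so that its other end tips up out of the dark steel nest and stays up. Lift the insert out by that raised end and lay it flat in the empty grey tray, dotted face up, without dropping it. Leave the fittings in the other tray and the two upright cartridges beside the nest where they are.

Things in the scene. Friction and masses are not known exactly. Their poses are not given: they have to be found in the camera images.
- nest: Dark steel nest block fixed to the bench, x -89..+73, y -50..+50 mm in its frame, flat rim 51 mm above the bench; origin on the bench under the middle of the seated insert, z up, x from clamp to press end. Pocket: x -43.5..+57, y -21.5..+21.5 mm; its +x end wall is only 33 mm high. The seated insert's top is 1 mm below the rim, with 1.5 mm gaps, 15 mm at the +x end.
- seat_ridge (a point): Ridge in the pocket's floor, 2.3 mm past the insert's middle: a flat seat (28 mm above the bench) on its -x side, a floor falling at 24 degrees on its +x side. Site axes as the nest's. Pressed at the +x end, the insert rocks over this ridge onto the slope; tipped past half way it stays there by its own weight.
- press_point (a point): Where to press: on top of the seated insert's dotted end, 37 mm from the insert's middle along the nest's +x, 50 mm above the bench. Its surface goes down about 16 mm and outward by 6 mm here, into the pocket, as the insert tips (a few newtons).
- pinch_point (a point): Point 2.5 mm above the rim, 23 mm to the -x side of the insert's middle. Once tipped, the insert's -x end stands about 15 mm above the rim here, inclined 24 degrees; fingertips reaching down to this height pinch it across its 40 mm width (nest's y).
- clamp_grip (a point): Middle of the red grip wing of the swing clamp, on its vertical turning axis, 20 mm above the nest's rim (at x = -69 mm, y = 0 of the nest). The wing is 40 mm long, 10 mm thick, from 7 to 29 mm above the rim; its length is this point's x axis. Below it a steel arm 14 mm wide, 1 to 7 mm above the rim, reaches 44 mm from the axis in the point's +x direction, over the insert's end when locked.
- clamp (a joint): Turn of the clamp, rad, counter-clockwise seen from above. 0 = the arm points along the nest's +x and holds the insert down; it stops at 1.6 = the arm points along the nest's +y, clear of the insert. Stiff: stays where it is left (about 0.05 N m).
- insert_center (a point): Centre of the loose aluminium jaw insert: 84 (x) x 40 (y) x 22 (z) mm, 0.13 to 0.25 kg. z points out of its top face, which has two dark bolt-head discs and an orange dot near its +x end. At the start it lies in the nest with its axes parallel to the nest's, its centre 39 mm above the bench.
- empty_tray: Empty grey open tray fixed to the bench, 170 (x) x 130 (y) x 22 mm high, walls and floor 4 mm; origin at the centre of its underside.
- parts_tray: Same tray, holding the brass tee and the chrome nut; origin at the centre of its underside.
- brass_tee_center (a point): Brass tee fitting, 33 x 41 x 22 mm, lying in the parts tray; its centre. To be left alone.
- chrome_nut_center (a point): Chrome nut, 28 x 28 x 22 mm, in the parts tray; its centre. To be left alone.
- blue_cartridge_center (a point): Blue tap cartridge, 35 mm across and 64 mm high, standing on the bench beside the nest on its +y side; its centre. To be left alone.
- brass_cartridge_center (a point): Brass tap cartridge, 27 mm across and 59 mm high, standing on the bench beside the nest on its -y side; its centre. To be left alone.
- insert: The same insert: this origin is at the centre of its underside, axes as at insert_center.

How it is judged:
By the outcome, as a careful person would: the job done as asked, in the order asked, and still so for the second after the job is handed in, with the robot touching nothing.
It also fails if it takes over 67 s, if anything falls off the work surface, if the arm or the gripper's body presses on something with over 40 N, if the wrist force passes 120 N, or if a joint passes its speed limit or range.

## Robot

A 6-joint arm with a two-finger parallel gripper is mounted at the origin on a cart in front of the work surface, level with it; the furniture and walls round the work are solid. World frame = base frame: x ahead of the robot, y to its left, z up, the work surface at z = 0. Lengths are in mm, angles in rad, forces in N, time in s.
With the tool pointing down it reaches from about 275 to 750 mm from the base axis. Payload 10.2 kg.
Tool frame: the origin (TCP) lies at the very end of the fingers, on their centre line; the grasp point (between the pads) lies ctrl.grip_depth behind it (ctrl.grip_depth is the distance from the TCP to the grasp point, in mm); z points along the fingers, y is the direction in which the jaws open and shut (so a half turn about z gives the same grasp; the last joint's range is limited). The gripper opens to 85 mm and grips with 20 to 120 N. Pads are 22 mm wide; open, the fingers measure 114 mm over their backs; the gripper's body (76 mm by 85 mm) begins 54 mm behind the grasp point. The pads swing forward as they close: fully open they stand 13 mm farther back than shut.
Start: joints at [-1.554, 0.313, 1.498, -0, 1.331, -0.223], TCP at [124.678, -509.987, 231.294] pointing down, gripper open.
Joint ranges: [-2.94, 2.94], [-0.97, 2.17], [0.19, 2.56], [-1.23, 4.37], [0.02, 3.11], [-2.88, 2.88]. Speed limits (rad/s): [2.39, 2.39, 3.01, 3.14, 3.14, 3.14].

## Interface

Orientations are given as a unit quaternion [w, x, y, z].
In Python, from rig import telemetry, eyes, ctrl, nets gives the robot as it stands. The module is installed in compiled form; this text tells all that it offers.
- The arm moves only by the tool drive_tool, never from a script. Its argument "series" is text: rows parted by semicolons, each of 7 numbers parted by spaces: the shift along the tool's x, y, z normalised to -1 to 1, where 1 is 0.12 m, then the turn, a rotation vector about the tool's x, y, z normalised to -1 to 1, where 1 is 0.5 rad, then the opening, from 0 (shut) to 1 (fully open). In form: tx ty tz wx wy wz hand; .... A call has 1 to 20 rows; each row is the pose to reach, as a shift and turn from the pose measured when the call began, along the tool's axes at that moment; what a row does not reach only later rows make up. A row lasts 1/10 s, in which the tool goes at most 50 mm and 8.59 degrees, less where a joint would pass 70% of its speed; a pose out of reach is approached as far as the arm can. A call with a number of a shift or a turn outside -1 to 1 is refused whole. A call with a gripper value outside its range is refused whole. The fingers move at their own pace and stop on an object; "newtons" is the grip in N (left out, the last holds). Time passes only in rows, so rows that repeat a pose let the fingers close. It gives the time, the measured TCP pose, the force and the opening at its end, in the units of the state.
- telemetry.sense(): the state, without advancing time (a new reading comes with each control period).
- eyes.capture(name): name is "scene" or "top" or "wrist"; returns a dict with "frame" (384x512x3 uint8, red, green, blue), "fx", "fy", "cx", "cy" (pixels), "view" (4x4, takes a point from world to camera coordinates). Camera axes: x right, y up, looking along -z (the intrinsics and any distortion apply to the point x, -y, -z); pixel columns grow to the right and rows downward; lengths in mm; the calibration is good to about 2 mm. A picture is of the moment at which its call begins. There is no depth.
- ctrl.finish_job(): hands the job in, once; it reports no verdict.
Trained networks look in a picture, given as the dict that the camera call returned (one of the last four; its "shot" number tells which), for a name from the list of things; names that differ only in an ending like _2 or _b are one class to them, and where a whole thing is asked for, a point or a joint stands for the part that bears it (a point fixed in the world has none). Each returns a list of dicts, best first, with "confidence" (0 to 1); they miss things now and then, are a little off and sometimes report something else, mostly with a low value. They report only what shows in the picture. A call takes as long as a camera call.
- nets.spot_in(name, picture): "rect" ([left, top, right, bottom] in pixels, round what is visible of it).
The state is a dict: "time_s": time; "joints": joint angles; "dq": joint speeds; "tau": joint torques, N m; "eef_pos": TCP position; "ee_rot": TCP orientation; "force": force on the tool from outside, world axes, zero at the start; "wrist_torque": the same for the moment, N m; "grip_width": opening from 0.0 (shut) to 1.0 (fully open).
Only numpy, scipy, OpenCV 4.12 (cv2) and the standard library are available. Lean on these libraries where they do the work, as an engineer would, in place of code of your own. Each camera call takes 0.05 s, during which the arm holds its last target. There are 200 camera calls.

## Working session

There is one attempt and no reset: what is moved stays moved. The work goes in short steps, Python scripts to look and compute and a tool call to move; the robot and the scene stay as the last step left them, time stands still between calls to the robot, and variables do not carry over. Pictures are saved under pics/ and viewed, about 8 in all and at most 12, crops included, and the job is handed in when it is done.

Besides the shell and the picture viewer there is one more tool, called after ">>>" by a JSON object that holds its "api" and its "payload". drive_tool: Moves the arm, as the interface text tells. Scaled input: -1 to 1 covers 0.12 m each way for a shift and 0.5 rad each way for a turn. Its arguments: {"type":"object","properties":{"series":{"type":"string"},"newtons":{"type":"number"}},"required":["series"]}

```bash
mkdir -p pics; cat > h.py <<'E'
import numpy as np, cv2, json
from scipy.spatial.transform import Rotation as R
from rig import telemetry, eyes, ctrl, nets
def cap(n,f=None):
    p=eyes.capture(n)
    if f: cv2.imwrite('pics/'+f,cv2.cvtColor(p['frame'],cv2.COLOR_RGB2BGR))
    return p
def proj(p,X):
    X=np.atleast_2d(X); V=np.array(p['view']); c=X@V[:3,:3].T+V[:3,3]
    return np.c_[p['cx']+p['fx']*c[:,0]/-c[:,2], p['cy']-p['fy']*c[:,1]/-c[:,2]]
def ray(p,u,v,z):
    V=np.array(p['view']); Rm=V[:3,:3]; o=-Rm.T@V[:3,3]
    d=Rm.T@np.array([(u-p['cx'])/p['fx'],-(v-p['cy'])/p['fy'],-1])
    return o+d*(z-o[2])/d[2]
def tool():
    s=telemetry.sense(); q=s['ee_rot']; return np.array(s['eef_pos']),R.from_quat([q[1],q[2],q[3],q[0]])
def plan(pos,yaw=None,tilt=None):
    """row to reach TCP pos, tool down with tool-x heading yaw"""
    P,Q=tool(); t=Q.inv().apply(np.array(pos)-P)/120
    if yaw is None: w=np.zeros(3)
    else:
        T=R.from_euler('z',yaw)*R.from_euler('x',np.pi)
        w=(Q.inv()*T).as_rotvec()/0.5
    return np.round(np.r_[t,w],3)
E
python3 - <<'E'
from h import *
s=telemetry.sense(); print({k:np.round(v,3) for k,v in s.items()}, ctrl.grip_depth)
P,Q=tool(); print(Q.as_matrix().round(3))
ims=[]
for c in ['scene','top']:
    p=cap(c); im=cv2.cvtColor(p['frame'],cv2.COLOR_RGB2BGR)
    print(c,p['fx'],p['fy'],p['cx'],p['cy'],[k for k in p], np.round(np.array(p['view']),3).tolist())
    cv2.imwrite(f'pics/{c}0.png',cv2.resize(im,(800,600)))
    for n in ['nest','clamp_grip','insert_center','empty_tray','parts_tray','blue_cartridge_center','brass_cartridge_center','brass_tee_center']:
        z={'nest':51,'clamp_grip':75,'insert_center':50,'blue_cartridge_center':50,'brass_cartridge_center':50}.get(n,15)
        for r in nets.spot_in(n,p)[:2]:
            b=r['rect']; print(n,np.round(b),round(r['confidence'],2),ray(p,(b[0]+b[2])/2,(b[1]+b[3])/2,z).round())
E
```

```text
{'time_s': np.float64(0.0), 'joints': array([-1.554,  0.313,  1.498, -0.   ,  1.331, -0.223]), 'dq': array([ 0.001, -0.001, -0.002,  0.   ,  0.001,  0.001]), 'tau': array([-1.0000e-03, -4.1226e+01, -2.5974e+01, -0.0000e+00,  4.0000e-03,
       -0.0000e+00]), 'eef_pos': array([ 124.653, -509.718,  230.732]), 'ee_rot': array([-0.001,  0.993,  0.12 ,  0.   ]), 'force': array([-0.004,  0.391, -0.472]), 'wrist_torque': array([-0.067, -0.01 , -0.035]), 'grip_width': np.float64(0.999)} 18.700000000000003
[[ 0.971  0.237 -0.   ]
 [ 0.237 -0.971  0.001]
 [ 0.    -0.001 -1.   ]]
scene 474.9796612560196 474.9796612560196 257.8550608593616 190.3867683433196 ['frame', 'fx', 'fy', 'cx', 'cy', 'view', 'shot'] [[0.873, -0.488, 0.018, -421.206], [0.239, 0.458, 0.856, -165.132], [-0.426, -0.743, 0.517, -1062.549], [0.0, 0.0, 0.0, 1.0]]
nest [275. 240. 356. 286.] 0.88 [ 450. -304.   51.]
clamp_grip [275. 243. 305. 256.] 0.53 [ 410. -267.   75.]
clamp_grip [275. 183. 285. 195.] 0.45 [522. -43.  75.]
insert_center [296. 252. 335. 260.] 0.56 [ 465. -283.   50.]
empty_tray [275. 182. 287. 196.] 0.43 [577. 
[... 661 characters left out ...]
, 0.978, -1207.927], [0.0, 0.0, 0.0, 1.0]]
nest [311. 153. 362. 216.] 0.92 [ 462. -270.   51.]
clamp_grip [331. 191. 338. 212.] 0.44 [ 412. -247.   75.]
clamp_grip [319. 158. 365. 217.] 0.17 [ 446. -277.   75.]
insert_center [313. 158. 361. 217.] 0.66 [ 455. -269.   50.]
insert_center [331. 170. 352. 200.] 0.58 [ 460. -284.   50.]
empty_tray [112. 182. 175. 257.] 0.82 [480. 304.  15.]
empty_tray [315. 155. 364. 220.] 0.67 [ 460. -285.   15.]
parts_tray [207. 148. 268. 215.] 0.95 [537.  10.  15.]
blue_cartridge_center [306. 165. 318. 179.] 0.63 [ 514. -208.   50.]
brass_cartridge_center [359. 183. 374. 194.] 0.41 [ 434. -354.   50.]
brass_tee_center [220. 166. 233. 177.] 0.63 [575.  38.  15.]
```

View pics/top0.png

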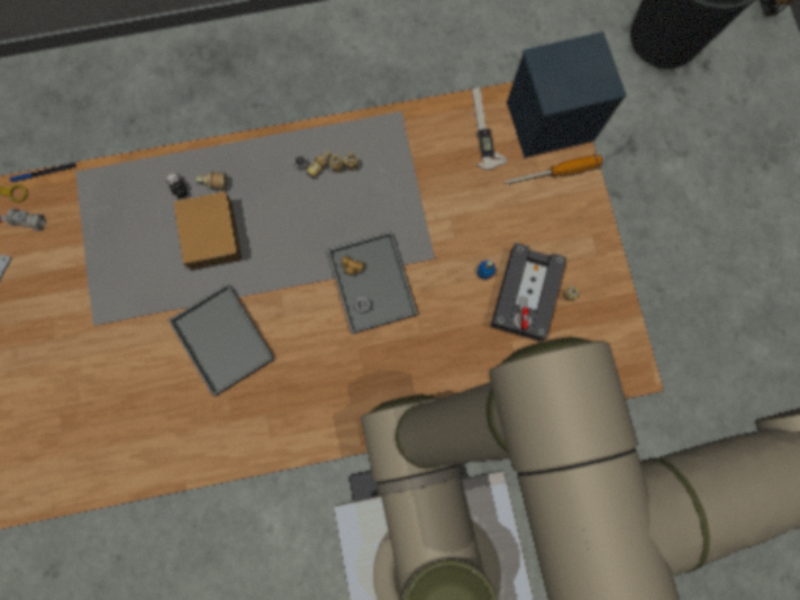

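View pics/scene0.png

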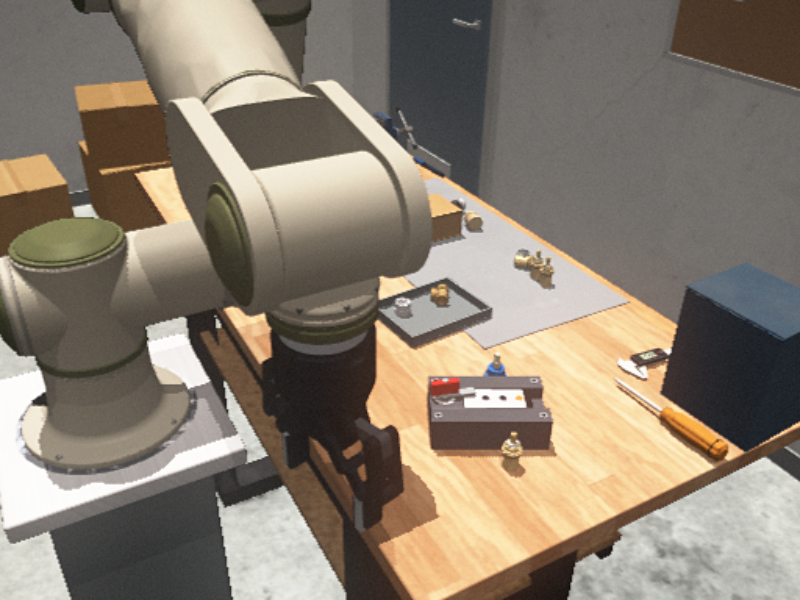

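Top view (800 px): the nest is at about (530,290), with the red clamp at (526,318), the orange dot at (536,267) and the wing towards the robot. The empty tray corners are at (230,288), (272,358), (217,393) and (172,322). The scene view agrees, with the clamp locked.

```bash
python3 - <<'E'
from h import *
p=cap('top'); k=1.5625
a=ray(p,526/k,318/k,78); b=ray(p,536/k,267/k,50); print('clamp',a,'dot',b,'yaw',np.arctan2(*(b-a)[1::-1]))
for n,L in {'nest':[(515,245),(565,258),(543,338),(492,325)]}.items():
    C=np.array([ray(p,u/k,v/k,51) for u,v in L]); print(n,C.round().tolist(),C.mean(0).round())
C=np.array([ray(p,u/k,v/k,22) for u,v in [(230,288),(272,358),(217,393),(172,322)]]); print('tray',C.round().tolist(),C.mean(0).round())
print(plan([440,-280,260],0.239))
E
```

```text
clamp [ 405.02567044 -250.10204772   78.        ] dot [ 499.77368011 -298.59814001   50.        ] yaw -0.473076948354967
nest [[549.0, -270.0, 51.0], [506.0, -356.0, 51.0], [366.0, -278.0, 51.0], [408.0, -192.0, 51.0]] [ 457. -274.   51.]
tray [[581.0, 276.0, 22.0], [433.0, 220.0, 22.0], [389.0, 329.0, 22.0], [537.0, 393.0, 22.0]] [485. 305.  22.]
[ 3.008e+00 -1.238e+00 -2.390e-01  0.000e+00 -0.000e+00  2.000e-03]
```

>>> {"api": "drive_tool", "payload": {"series": "0.4 -0.16 -0.1 0 0 0 1; 0.8 -0.3 -0.2 0 0 0 1; 1 -0.4 -0.2 0 0 0 1"}}

```text
time_s: 1.25
eef_pos: [231.8, -433.8, 256.7]
ee_rot: [0.001, 0.993, 0.12, 0.0]
force: [0.4, 0.3, 0.4]
grip_width: 0.999
```

>>> {"api": "drive_tool", "payload": {"series": "0.4 -0.16 0 0 0 0 1; 0.8 -0.3 0 0 0 0 1; 1 -0.4 0 0 0 0 1"}}

```text
time_s: 1.55
eef_pos: [339.0, -356.7, 256.8]
ee_rot: [0.001, 0.993, 0.121, 0.001]
force: [0.8, -0.0, 0.8]
grip_width: 0.998
```

>>> {"api": "drive_tool", "payload": {"series": "0.4 -0.16 0 0 0 0.25 1; 0.7 -0.3 0 0 0 0.5 1; 0.8 -0.3 0 0 0 0.75 1; 0.8 -0.3 0 0 0 1 1; 0.8 -0.3 0 0 0 1 1"}}

```text
time_s: 2.05
eef_pos: [423.9, -298.4, 256.7]
ee_rot: [0.001, 0.992, -0.129, 0.001]
force: [-0.2, 0.3, -0.8]
grip_width: 0.997
```

```bash
python3 - <<'E'
from h import *
print(tool()[0], telemetry.sense()['joints'])
for y in(-.48,):print(plan([445,-268,230],y))
p=cap('wrist'); im=cv2.cvtColor(p['frame'],cv2.COLOR_RGB2BGR); cv2.imwrite('pics/w1.png',im)
V=np.array(p['view']); print('cam',-V[:3,:3].T@V[:3,3], p['fx'],p['cx'])
E
```

```text
[ 423.88161884 -298.36836145  256.74829608] [-8.39426097e-01  2.78960160e-01  1.47613889e+00 -3.95289943e-04
  1.38377031e+00  9.89165644e-01]
[ 0.105 -0.29   0.223  0.003 -0.005  0.445]
cam [ 491.0490898  -315.25394132  400.20395909] 326.52475089466367 250.17156117335452
```

View pics/w1.png

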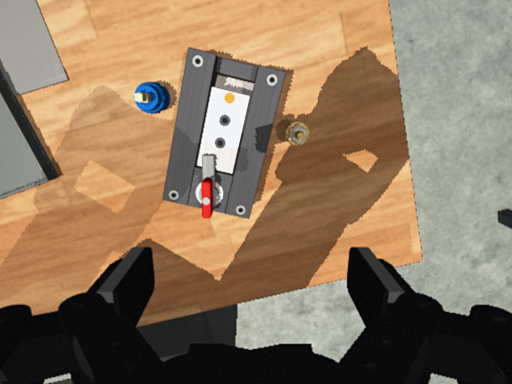

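Wrist view: nest rim corners are near (191,47), (287,70), (250,218) and (163,199). The dot is at (229,98). The red wing runs (207,180)–(207,217), so the clamp seems turned about 0.2 rad from the nest axis.

```bash
python3 - <<'E'
from h import *
p=cap('wrist'); im=p['frame']
C=np.array([ray(p,u,v,51) for u,v in [(191,47),(287,70),(250,218),(163,199)]])
print(C.round(1).tolist(),C.mean(0)); d=C[0]+C[1]-C[2]-C[3]; print('yaw',np.arctan2(d[1],d[0]))
def fit(m,z,n):
    cs,_=cv2.findContours(m.astype(np.uint8),0,1); c=max(cs,key=cv2.contourArea)
    r=cv2.minAreaRect(c); W=np.array([ray(p,*q,z)[:2] for q in cv2.boxPoints(r)])
    e=[W[1]-W[0],W[2]-W[1]]; e=sorted(e,key=np.linalg.norm); print(n,r[0],W.mean(0).round(1),[np.linalg.norm(x).round(1) for x in e],'dir',np.arctan(e[1][1]/e[1][0]).round(3)); return W
hsv=cv2.cvtColor(im,cv2.COLOR_RGB2HSV); roi=np.zeros(im.shape[:2],bool); roi[40:225,160:290]=1
h,s,v=cv2.split(hsv)
fit(roi&((h<6)|(h>174))&(s>150)&(v>80),80,'wing')
fit(roi&(h>8)&(h<20)&(s>150)&(v>150),50,'dot')
m=roi&(v>215)&(s<30); fit(m,50,'white')
x=cv2.resize(cv2.cvtColor(im[35:235,130:320],cv2.COLOR_RGB2BGR),None,fx=3,fy=3,interpolation=2); cv2.imwrite('pics/w1c.png',x)
E
```

```text
[[555.2, -272.5, 51.0], [510.6, -359.4, 51.0], [367.3, -283.8, 51.0], [413.6, -195.5, 51.0]] [ 461.67851241 -277.7772288    51.        ]
yaw -0.4918506100199217
wing (205.64205932617188, 198.97708129882812) [ 408.7 -247.6] [np.float64(9.9), np.float64(38.7)] dir -0.253
dot (206.0, 218.0) [ 379.6 -235.2] [np.float64(0.0), np.float64(4.6)] dir 1.316
white (221.7019500732422, 129.6201171875) [ 469.2 -279.1] [np.float64(38.8), np.float64(83.1)] dir -0.521
```

View pics/w1c.png

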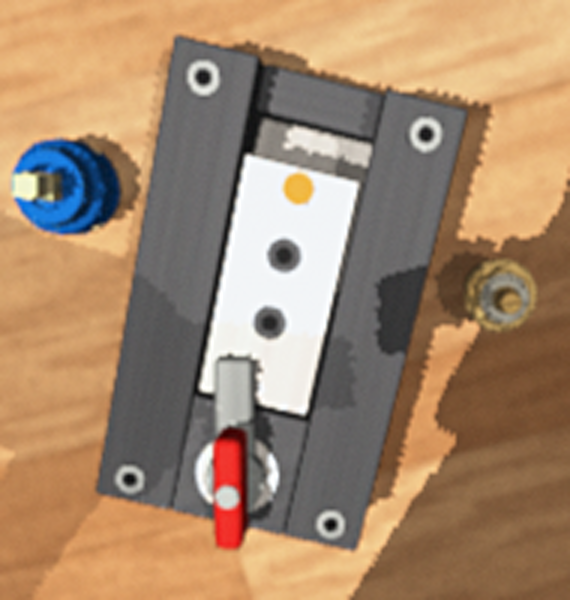

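```bash
python3 -c "
from h import *
print(plan([408.3,-248.3,150],-.253),plan([408.3,-248.3,62],-.253))"
```

```text
[-0.23  -0.377  0.889  0.004 -0.004 -0.003] [-0.231 -0.378  1.622  0.004 -0.004 -0.003]
```

>>> {"api": "drive_tool", "payload": {"series": "-0.12 -0.2 0.3 0 0 0 1; -0.23 -0.38 0.6 0 0 0 1; -0.23 -0.38 0.9 0 0 0 1; -0.23 -0.38 0.9 0 0 0 1"}}

```text
time_s: 2.55
eef_pos: [406.5, -246.5, 145.6]
ee_rot: [-0.001, 0.992, -0.126, -0.002]
force: [0.1, 0.2, 0.2]
grip_width: 1.001
```

```bash
python3 -c "
from h import *
print(plan([408.3,-248.3,62],-.253))"
```

```text
[ 0.021  0.012  0.696 -0.004  0.008  0.001]
```

>>> {"api": "drive_tool", "payload": {"series": "0.02 0.01 0.3 0 0 0 1; 0.02 0.01 0.5 0 0 0 0.5; 0.02 0.01 0.7 0 0 0 0.4; 0.02 0.01 0.7 0 0 0 0; 0.02 0.01 0.7 0 0 0 0; 0.02 0.01 0.7 0 0 0 0; 0.02 0.01 0.7 0 0 0 0; 0.02 0.01 0.7 0 0 0 0", "newtons": 30}}

```text
time_s: 3.35
eef_pos: [409.3, -247.9, 63.6]
ee_rot: [-0.001, 0.992, -0.126, -0.001]
force: [1.3, 7.3, 6.8]
grip_width: 0.107
```

>>> {"api": "drive_tool", "payload": {"series": "0 0 0 0 0 -0.2 0; 0 0 0 0 0 -0.4 0; 0 0 0 0 0 -0.6 0; 0 0 0 0 0 -0.8 0; 0 0 0 0 0 -1 0; 0 0 0 0 0 -1 0"}}

```text
time_s: 3.95
eef_pos: [409.3, -247.3, 63.8]
ee_rot: [-0.002, 0.992, 0.124, -0.0]
force: [2.8, 3.7, -8.6]
grip_width: 0.108
```

>>> {"api": "drive_tool", "payload": {"series": "0 0 0 0 0 -0.2 0; 0 0 0 0 0 -0.4 0; 0 0 0 0 0 -0.6 0; 0 0 0 0 0 -0.8 0; 0 0 0 0 0 -1 0; 0 0 0 0 0 -1 0"}}

```text
time_s: 4.55
eef_pos: [409.1, -246.8, 63.8]
ee_rot: [-0.002, 0.931, 0.365, 0.0]
force: [1.3, 3.2, -9.6]
grip_width: 0.109
```

```bash
python3 -c "
from h import *
P,Q=tool();s=telemetry.sense();print(P,s['force'],s['wrist_torque'],s['joints'])
print(plan(P,-.492+1.6))"
```

```text
[ 409.07473196 -246.83406583   63.78279028] [ 1.31894826  3.23891753 -9.62476185] [ 0.40914727 -0.23646595  0.035449  ] [-0.78987439  0.42604199  1.83044738  0.00250355  0.88928335  0.03206031]
[ 0.     0.     0.    -0.008 -0.005 -0.721]
```

>>> {"api": "drive_tool", "payload": {"series": "0 0 0 0 0 -0.2 0; 0 0 0 0 0 -0.4 0; 0 0 0 0 0 -0.6 0; 0 0 0 0 0 -0.76 0; 0 0 0 0 0 -0.76 0; 0 0 0 0 0 -0.76 0.4; 0 0 0 0 0 -0.76 0.4; 0 0 0 0 0 -0.76 0.4"}}

```text
time_s: 5.35
eef_pos: [409.5, -247.5, 64.5]
ee_rot: [-0.001, 0.846, 0.534, 0.001]
force: [0.8, 0.6, 0.3]
grip_width: 0.401
```

>>> {"api": "drive_tool", "payload": {"series": "0 0 -0.2 0 0 0 0.4; 0 0 -0.6 0 0 0 0.2; 0 0 -0.8 0 0 0 0"}}

```text
time_s: 5.65
eef_pos: [410.4, -248.6, 164.2]
ee_rot: [0.001, 0.846, 0.533, 0.001]
force: [0.7, -0.6, 0.2]
grip_width: 0.066
```

```bash
python3 - <<'E'
from h import *
P,Q=tool();s=telemetry.sense();print(P,s['force'],s['joints'])
x=np.array([np.cos(-.492),np.sin(-.492)]); o=np.array([469,-281])
print('press',o+37*x); print(plan([*(o+37*x),110],-.492))
p=cap('wrist'); im=cv2.cvtColor(p['frame'],cv2.COLOR_RGB2BGR); cv2.imwrite('pics/w2.png',im)
E
```

```text
[ 410.4033709  -248.64946439  164.21736879] [ 0.65779085 -0.55950435  0.17987485] [-0.79038403  0.27944532  1.72861991  0.00172933  1.13038847 -0.34489985]
press [ 501.61142418 -298.47841562]
[-0.047  0.863  0.455  0.005 -0.006  3.233]
```

View pics/w2.png

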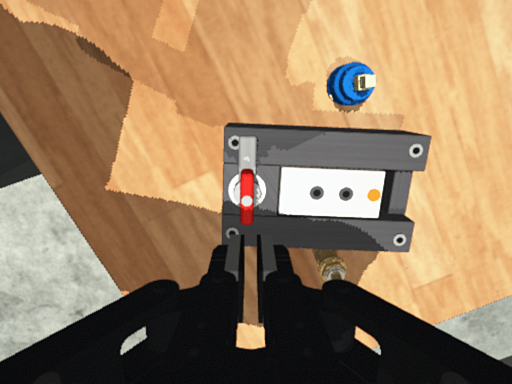

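Wrist view: the clamp arm now points along nest +y, clear of the insert, and the insert is still seated (dot at (374,195)). Next comes the press.

>>> {"api": "drive_tool", "payload": {"series": "0 0.3 0 0 0 0.25 0; 0 0.6 0 0 0 0.5 0; -0.05 0.86 0 0 0 0.75 0; -0.05 0.86 0 0 0 1 0"}}

```text
time_s: 6.1
eef_pos: [503.8, -301.1, 167.2]
ee_rot: [0.004, 0.953, 0.304, 0.003]
force: [0.1, -0.2, -0.1]
grip_width: -0.003
```

>>> {"api": "drive_tool", "payload": {"series": "0 0 0 0 0 0.25 0; 0 0 0 0 0 0.5 0; 0 0 0 0 0 0.75 0; 0 0 0 0 0 1 0"}}

```text
time_s: 6.5
eef_pos: [503.9, -301.4, 167.3]
ee_rot: [0.003, 0.998, 0.056, 0.004]
force: [0.5, 0.5, -0.6]
grip_width: -0.002
```

>>> {"api": "drive_tool", "payload": {"series": "0 0 0 0 0 0.25 0; 0 0 0 0 0 0.5 0; 0 0 0 0 0 0.75 0; 0 0 0 0 0 1 0; 0 0 0 0 0 1 0"}}

```text
time_s: 7.0
eef_pos: [504.0, -301.6, 167.4]
ee_rot: [0.003, 0.981, -0.194, 0.005]
force: [0.1, -0.8, -0.1]
grip_width: 0.002
```

```bash
python3 - <<'E'
from h import *
print(tool()[0],plan([501.5,-298,60],-.492))
p=cap('wrist','w3.png'); im=p['frame']
h,s,v=cv2.split(cv2.cvtColor(im,cv2.COLOR_RGB2HSV))
roi=np.zeros(im.shape[:2],bool); roi[20:330,90:430]=1
m=(roi&(v>200)&(s<35)).astype(np.uint8)
cs,_=cv2.findContours(m,0,1); c=max(cs,key=cv2.contourArea); r=cv2.minAreaRect(c); W=np.array([ray(p,*q,50)[:2] for q in cv2.boxPoints(r)])
print('insert',r,W.round(1).tolist(),W.mean(0))
E
```

```text
[ 503.99433235 -301.57276443  167.42857094] [-0.04  -0.022  0.895  0.005 -0.021  0.204]
insert ((242.97132873535156, 222.81556701660156), (46.4448356628418, 68.62608337402344), 5.19442892074585) [[460.5, -252.1], [514.9, -281.7], [497.1, -315.7], [441.3, -288.0]] [ 478.43584273 -284.38016747]
```

View pics/w3.png

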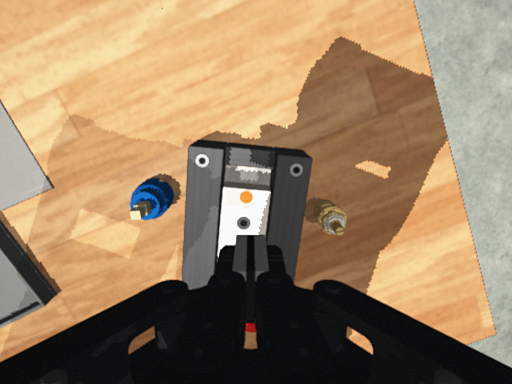

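Wrist view: dot at (246,197), insert end corners (223,186) and (270,189); this agrees with the computed pose within 2 mm. Descending.

>>> {"api": "drive_tool", "payload": {"series": "-0.04 -0.02 0.3 0 -0.02 0.2 0; -0.04 -0.03 0.6 0 -0.02 0.2 0; -0.04 -0.03 0.87 0 -0.02 0.2 0; -0.04 -0.03 0.93 0 -0.02 0.2 0; -0.04 -0.03 0.93 0 -0.02 0.2 0"}}

```text
time_s: 7.55
eef_pos: [501.7, -297.1, 55.5]
ee_rot: [0.001, 0.971, -0.24, -0.001]
force: [-0.9, 0.4, 0.5]
grip_width: 0.001
```

>>> {"api": "drive_tool", "payload": {"series": "0 0 0.03 0 0 0 0; 0 0 0.06 0 0 0 0; 0 0 0.08 0 0 0 0; 0.01 0 0.1 0 0 0 0; 0.01 0 0.12 0 0 0 0; 0.02 0 0.13 0 0 0 0; 0.02 0 0.13 0 0 0 0"}}

```text
time_s: 8.25
eef_pos: [503.9, -298.3, 39.8]
ee_rot: [0.001, 0.971, -0.24, -0.001]
force: [-0.2, -0.1, 0.2]
grip_width: 0.0
```

>>> {"api": "drive_tool", "payload": {"series": "0 0 0.015 0 0 0 0; 0 0 0.03 0 0 0 0; 0.01 0 0.04 0 0 0 0; 0.01 0 0.04 0 0 0 0"}}

```text
time_s: 8.65
eef_pos: [506.3, -300.0, 37.5]
ee_rot: [0.002, 0.971, -0.24, 0.002]
force: [-1.0, 0.5, 15.5]
grip_width: 0.0
```

>>> {"api": "drive_tool", "payload": {"series": "0 0 -0.3 0 0 0 0; -0.3 0 -0.7 0 0 0 0; -0.6 0 -1 0 0 0 0; -0.9 0 -1 0 0 0 0; -0.9 0 -1 0 0 0 0"}}

```text
time_s: 9.15
eef_pos: [407.6, -246.9, 158.1]
ee_rot: [0.002, 0.971, -0.24, 0.001]
force: [0.4, -0.5, -0.5]
grip_width: -0.0
```

```bash
python3 - <<'E'
from h import *
x=np.array([np.cos(-.492),np.sin(-.492)]); o=np.array([469,-281])
print(tool()[0],o-23*x,plan([*(o-23*x),54],-.492))
p=cap('wrist'); im=cv2.cvtColor(p['frame'],cv2.COLOR_RGB2BGR)
cv2.imwrite('pics/w4.png',cv2.resize(im[100:384,100:420],None,fx=2,fy=2))
E
```

```text
[ 407.58151456 -246.87479868  158.0787712 ] [ 448.72803362 -270.13503894] [ 0.391  0.009  0.869  0.007 -0.007  0.015]
```

View pics/w4.png

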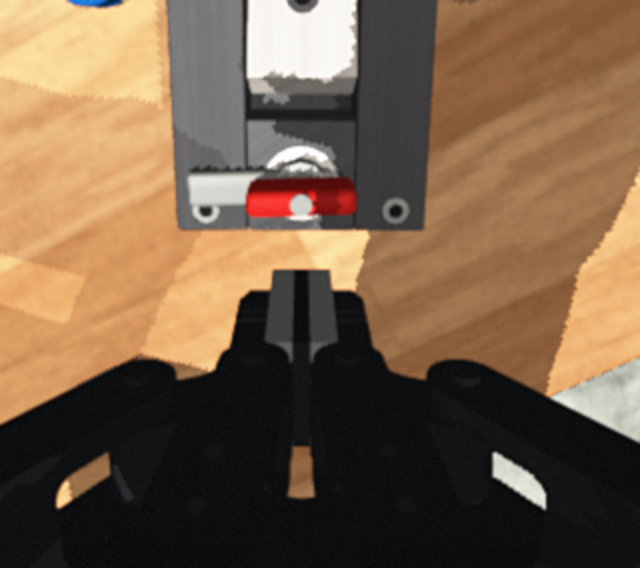

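The insert stays tipped: its raised end face is at crop row ~80–95, columns 247–357, centred on the jaws, and the clamp is clear. Pinching next.

>>> {"api": "drive_tool", "payload": {"series": "0.2 0.01 0.1 0 0 0 0.3; 0.39 0.01 0.3 0 0 0.015 0.7; 0.39 0.01 0.4 0 0 0.015 0.7; 0.39 0.01 0.4 0 0 0.015 0.7; 0.39 0.01 0.4 0 0 0.015 0.7", "newtons": 40}}

```text
time_s: 9.7
eef_pos: [450.4, -271.5, 110.3]
ee_rot: [0.002, 0.97, -0.244, 0.002]
force: [-0.2, 0.1, 0.8]
grip_width: 0.698
```

```bash
python3 -c "
from h import *
print(telemetry.sense()['grip_width'],plan([448.7,-270.1,54],-.492))"
```

```text
0.6983587574416027 [-0.02  -0.005  0.469  0.007 -0.01  -0.   ]
```

>>> {"api": "drive_tool", "payload": {"series": "-0.02 0 0.2 0 0 0 0.7; -0.02 0 0.4 0 0 0 0.7; -0.02 0 0.47 0 0 0 0.7; -0.02 0 0.47 0 0 0 0.7"}}

```text
time_s: 10.1
eef_pos: [448.2, -270.6, 54.0]
ee_rot: [0.002, 0.97, -0.244, 0.002]
force: [0.1, 0.8, 0.4]
grip_width: 0.698
```

>>> {"api": "drive_tool", "payload": {"series": "0 0 0 0 0 0 0.5; 0 0 0 0 0 0 0.4; 0 0 0 0 0 0 0.4; 0 0 0 0 0 0 0.4; 0 0 0 0 0 0 0.4; 0 0 0 0 0 0 0.3", "newtons": 70}}

```text
time_s: 10.7
eef_pos: [448.8, -270.7, 55.0]
ee_rot: [0.002, 0.97, -0.244, 0.002]
force: [1.3, 3.1, 5.7]
grip_width: 0.428
```

>>> {"api": "drive_tool", "payload": {"series": "0 0 0 0 0 0 0.2; 0 0 0 0 0 0 0.2; 0 0 0 0 0 0 0.2", "newtons": 90}}

```text
time_s: 11.0
eef_pos: [449.1, -270.9, 55.4]
ee_rot: [0.003, 0.97, -0.244, 0.003]
force: [1.3, 1.7, 3.7]
grip_width: 0.42
```

>>> {"api": "drive_tool", "payload": {"series": "0 0 -0.08 0 0 0 0.2; 0 0 -0.16 0 0 0 0.2; 0 0 -0.25 0 0 0 0.2; 0 0 -0.25 0 0 0 0.2; 0 0 -0.25 0 0 0 0.2"}}

```text
time_s: 11.5
eef_pos: [448.9, -270.7, 85.7]
ee_rot: [0.003, 0.97, -0.244, 0.003]
force: [0.2, 0.5, -1.0]
grip_width: 0.42
```

```bash
python3 - <<'E'
from h import *
p=cap('wrist'); q=cap('scene')
a=cv2.cvtColor(p['frame'],cv2.COLOR_RGB2BGR)[100:384,100:420]
b=cv2.resize(cv2.cvtColor(q['frame'],cv2.COLOR_RGB2BGR)[190:310,230:380],None,fx=2.6,fy=2.6)
H=312; cv2.imwrite('pics/w5.png',np.hstack([cv2.resize(a,(352,H)),b[:H]]))
E
```

```text
(no output)
```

View pics/w5.png

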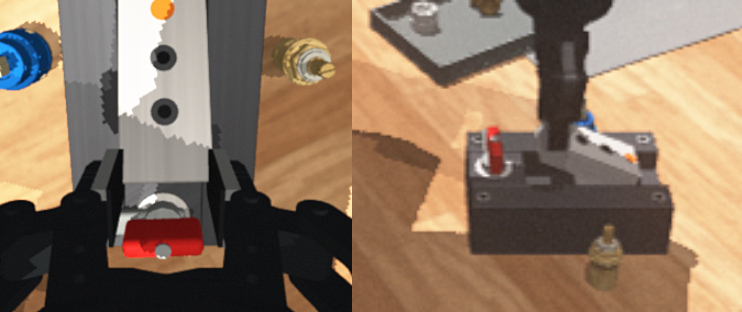

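Both views show the insert held at its raised end, inclined ~24°, and rising out of the nest; the cartridges are undisturbed.

>>> {"api": "drive_tool", "payload": {"series": "0 0 -0.2 0 0 0 0.2; 0 0 -0.4 0 0 0 0.2; 0 0 -0.6 0 0 0 0.2; 0 0 -0.75 0 0 0 0.2; 0 0 -0.75 0 0 0 0.2"}}

```text
time_s: 12.1
eef_pos: [449.0, -270.6, 176.8]
ee_rot: [0.003, 0.97, -0.244, 0.004]
force: [0.3, 1.0, -1.9]
grip_width: 0.419
```

>>> {"api": "drive_tool", "payload": {"series": "-0.08 -0.15 0 0 0 -0.1 0.2; -0.2 -0.4 0 0 0 -0.2 0.2; -0.35 -0.65 0 0 0 -0.4 0.2; -0.45 -0.85 0 0 0 -0.5 0.2; -0.53 -1 0 0 0 -0.6 0.2; -0.53 -1 0 0 0 -0.6 0.2"}}

```text
time_s: 12.7
eef_pos: [448.9, -131.8, 174.4]
ee_rot: [0.003, 0.996, -0.093, 0.002]
force: [-0.3, -0.9, -1.4]
grip_width: 0.42
```

```bash
python3 -c "
from h import *
print(telemetry.sense()['grip_width'],plan([470,-20,175],.1))"
```

```text
0.4201165809182139 [-0.    -0.948 -0.011  0.013 -0.009 -0.574]
```

>>> {"api": "drive_tool", "payload": {"series": "0 -0.15 0 0 0 -0.1 0.2; 0 -0.4 0 0 0 -0.2 0.2; 0 -0.65 0 0 0 -0.4 0.2; 0 -0.85 0 0 0 -0.5 0.2; 0 -0.95 0 0 0 -0.57 0.2; 0 -0.95 0 0 0 -0.57 0.2"}}

```text
time_s: 13.3
eef_pos: [469.9, -19.1, 173.1]
ee_rot: [0.003, 0.999, 0.05, 0.001]
force: [0.4, 0.5, -1.3]
grip_width: 0.418
```

```bash
python3 -c "
from h import *
print(telemetry.sense()['grip_width'],plan([470,100,175],.386))"
```

```text
0.4178298968050577 [ 0.1   -0.988 -0.023  0.014 -0.003 -0.572]
```

>>> {"api": "drive_tool", "payload": {"series": "0 -0.15 0 0 0 -0.1 0.2; 0 -0.4 0 0 0 -0.2 0.2; 0.05 -0.65 0 0 0 -0.4 0.2; 0.1 -0.85 0 0 0 -0.5 0.2; 0.1 -1 0 0 0 -0.57 0.2; 0.1 -1 0 0 0 -0.57 0.2"}}

```text
time_s: 13.9
eef_pos: [469.7, 101.8, 171.9]
ee_rot: [0.004, 0.981, 0.192, 0.001]
force: [0.6, -0.3, -1.0]
grip_width: 0.419
```

>>> {"api": "drive_tool", "payload": {"series": "0.1 -0.15 0 0 0.1 0 0.2; 0.2 -0.4 0 0 0.2 0 0.2; 0.25 -0.6 0 0 0.4 0 0.2; 0.3 -0.75 0 0 0.6 0 0.2; 0.3 -0.8 0 0 0.84 0 0.2; 0.3 -0.8 0 0 0.84 0 0.2"}}

```text
time_s: 14.5
eef_pos: [465.1, 203.0, 169.9]
ee_rot: [-0.036, 0.96, 0.187, 0.204]
force: [-0.7, -0.2, -1.9]
grip_width: 0.414
```

```bash
python3 - <<'E'
from h import *
P,Q=tool(); print(P,Q.as_matrix().round(3).tolist(),telemetry.sense()['grip_width'])
p=cap('wrist'); t=cap('top')
for r in nets.spot_in('empty_tray',t)[:2]: print(r)
a=cv2.cvtColor(p['frame'],cv2.COLOR_RGB2BGR)
b=cv2.resize(cv2.cvtColor(t['frame'],cv2.COLOR_RGB2BGR)[160:280,90:240],(480,384))[:, :280]
cv2.imwrite('pics/w6.png',np.hstack([a,b]))
E
```

```text
[465.11504478 203.04111682 169.94304993] [[0.846, 0.375, 0.379], [0.345, -0.927, 0.146], [0.406, 0.007, -0.914]] 0.4135807557379463
{'rect': [110.4, 181.8, 158.9, 256.0], 'confidence': 0.72}
```

View pics/w6.png

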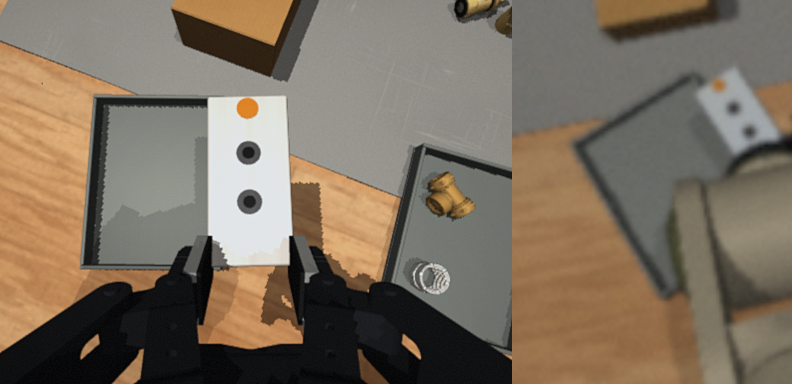

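Wrist view: the insert is held dot up (corners ≈(208,96), (287,97), (294,264); dot (247,108)) and the tray's left corners are at (95,96) and (80,268), parallel to the insert. I'll solve the insert pose and tray position.

```bash
python3 - <<'E'
from h import *
p=cap('wrist'); im=p['frame']; V=np.array(p['view'])
C=[ray(p,*q,22) for q in [(95,96),(80,268)]]; d=C[0]-C[1]; L=np.hypot(*d[:2]); yaw=np.arctan2(d[1],d[0]); print('tray side',C,L,'yaw',yaw)
n=np.array([np.sin(yaw),-np.cos(yaw)]); cen=(C[0]+C[1])[:2]/2+65*n; print('tray centre',cen)
h,s,v=cv2.split(cv2.cvtColor(im,cv2.COLOR_RGB2HSV))
roi=np.zeros(im.shape[:2],bool); roi[90:275,204:300]=1
m=(roi&(v>190)&(s<40)); cs,_=cv2.findContours(m.astype(np.uint8),0,1); c=max(cs,key=cv2.contourArea)
m2=roi&(h>8)&(h<22)&(s>150); dot=np.argwhere(m2).mean(0)[::-1]; print('dot',dot)
c4=cv2.approxPolyDP(c,6,True)[:,0]; print(c4.tolist())
img=np.array([(208,96),(287.5,97),(294.5,265),(212,266)],float)
obj=np.array([(42,20,0),(42,-20,0),(-42,-20,0),(-42,20,0)],float)
K=np.array([[p['fx'],0,p['cx']],[0,p['fy'],p['cy']],[0,0,1]])
ok,rv,tv=cv2.solvePnP(obj,img,K,None)
Rc=cv2.Rodrigues(rv)[0]; F=np.diag([1,-1,-1.]); Rw=V[:3,:3].T@F@Rc; tw=V[:3,:3].T@(F@tv[:,0]-V[:3,3])
print('insert top',tw.round(1),'\n',Rw.round(3), 'TCP',tool()[0])
E
```

```text
tray side [array([547.30896087, 400.94745509,  22.        ]), array([391.17149323, 340.74489657,  22.        ])] 167.34173673735194 yaw 0.3680087068546868
tray centre [492.6245087  310.19821319]
dot [246.85970149 108.02686567]
[[209, 97], [208, 234], [230, 265], [288, 263], [285, 96], [248, 96], [259, 105], [250, 119], [235, 109], [244, 96]]
insert top [501.1 216.7 172.7] 
 [[ 0.915 -0.403 -0.014]
 [ 0.401  0.912 -0.082]
 [ 0.046  0.069  0.997]] TCP [468.16842041 203.3863927  171.63816154]
```

```bash
python3 -c "
from h import *
print(plan([460.5,295.7,90]));print(plan([460.5,295.7,40]))"
```

```text
[-0.065 -0.742  0.71   0.     0.     0.   ]
[-0.235 -0.745  1.09   0.     0.     0.   ]
```

>>> {"api": "drive_tool", "payload": {"series": "0.05 -0.15 0 0 0 0 0.2; 0.1 -0.4 0.05 0 0 0 0.2; 0.2 -0.65 0.1 0 0 0 0.2; 0.1 -0.74 0.3 0 0 0 0.2; 0 -0.74 0.55 0 0 0 0.2; -0.12 -0.74 0.84 0 0 0 0.2; -0.15 -0.74 0.9 0 0 0 0.2; -0.15 -0.74 0.9 0 0 0 0.2"}}

```text
time_s: 15.5
eef_pos: [461.0, 294.9, 64.3]
ee_rot: [-0.036, 0.96, 0.187, 0.204]
force: [0.1, -0.6, -1.0]
grip_width: 0.42
```

```bash
python3 - <<'E'
from h import *
print(plan([460.5,295.7,35]),plan([460.5,295.7,25]))
p=cap('wrist','w7.png')
E
```

```text
[-0.1   -0.01   0.223  0.     0.     0.   ] [-0.134 -0.011  0.299  0.     0.     0.   ]
```

View pics/w7.png

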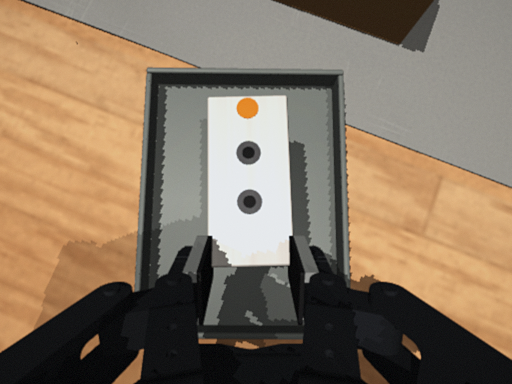

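The insert is centred in the tray (tray spans cols 147–343, insert 208–290), parallel and dot up. Lowering slowly.

>>> {"api": "drive_tool", "payload": {"series": "-0.04 -0.01 0.1 0 0 0 0.2; -0.08 -0.01 0.2 0 0 0 0.2; -0.13 -0.01 0.29 0 0 0 0.2; -0.13 -0.01 0.29 0 0 0 0.2; -0.13 -0.01 0.29 0 0 0 0.2"}}

```text
time_s: 16.05
eef_pos: [461.9, 296.2, 28.5]
ee_rot: [-0.036, 0.96, 0.187, 0.206]
force: [-0.3, 0.3, -1.9]
grip_width: 0.414
```

>>> {"api": "drive_tool", "payload": {"series": "-0.005 0 0.01 0 0 0 0.2; -0.01 0 0.02 0 0 0 0.2; -0.014 0 0.03 0 0 0 0.2; -0.014 0 0.03 0 0 0 0.2"}}

```text
time_s: 16.45
eef_pos: [461.8, 296.2, 24.5]
ee_rot: [-0.036, 0.96, 0.187, 0.206]
force: [-0.4, 0.2, -1.9]
grip_width: 0.417
```

>>> {"api": "drive_tool", "payload": {"series": "-0.005 0 0.01 0 0 0 0.2; -0.01 0 0.02 0 0 0 0.2; -0.01 0 0.02 0 0 0 0.2"}}

```text
time_s: 16.75
eef_pos: [461.7, 296.1, 21.6]
ee_rot: [-0.036, 0.96, 0.187, 0.206]
force: [0.2, 0.1, -1.8]
grip_width: 0.421
```

>>> {"api": "drive_tool", "payload": {"series": "-0.005 0 0.01 0 0 0 0.2; -0.01 0 0.02 0 0 0 0.2; -0.01 0 0.02 0 0 0 0.2"}}

```text
time_s: 17.05
eef_pos: [462.0, 296.2, 19.9]
ee_rot: [-0.036, 0.96, 0.187, 0.206]
force: [-5.7, -3.4, 11.3]
grip_width: 0.418
```

```bash
python3 -c "
from h import *
print(telemetry.sense()['force'],telemetry.sense()['wrist_torque'])"
```

```text
[-5.73644405 -3.36370309 11.28497407] [-0.09236993  0.39755314 -0.02887152]
```

>>> {"api": "drive_tool", "payload": {"series": "0 0 0 0 -0.03 0 0.2; 0 0 0 0 -0.06 0 0.2; 0 0 0 0 -0.06 0 0.2"}}

```text
time_s: 17.35
eef_pos: [462.4, 296.3, 20.0]
ee_rot: [-0.033, 0.963, 0.187, 0.192]
force: [-0.7, -0.7, 0.2]
grip_width: 0.417
```

>>> {"api": "drive_tool", "payload": {"series": "0 0 0.005 0 -0.03 0 0.2; 0 0 0.005 0 -0.05 0 0.2; 0 0 0.005 0 -0.05 0 0.2"}}

```text
time_s: 17.65
eef_pos: [462.9, 296.6, 19.9]
ee_rot: [-0.031, 0.965, 0.188, 0.18]
force: [-3.1, -1.5, 7.2]
grip_width: 0.417
```

>>> {"api": "drive_tool", "payload": {"series": "0 0 0 0 0 0 0.44; 0 0 0 0 0 0 0.5; 0 0 0 0 0 0 0.6; 0 0 0 0 0 0 0.7; 0 0 0 0 0 0 0.7; 0 0 0 0 0 0 0.7", "newtons": 40}}

```text
time_s: 18.25
eef_pos: [462.8, 296.5, 19.9]
ee_rot: [-0.031, 0.965, 0.188, 0.18]
force: [-1.2, -0.3, -0.5]
grip_width: 0.696
```

>>> {"api": "drive_tool", "payload": {"series": "0 0 -0.15 0 0 0 0.7; 0 0 -0.4 0 0 0 0.7; 0 0 -0.7 0 0 0 0.7; 0 0 -1 0 0 0 0.7; 0 0 -1 0 0 0 0.7"}}

```text
time_s: 18.75
eef_pos: [423.2, 281.7, 135.9]
ee_rot: [-0.032, 0.964, 0.188, 0.184]
force: [-0.0, 0.1, -0.4]
grip_width: 0.699
```

```bash
python3 - <<'E'
from h import *
p=cap('wrist'); t=cap('top'); s=cap('scene'); f=lambda q:cv2.cvtColor(q['frame'],cv2.COLOR_RGB2BGR)
a=cv2.resize(f(p),(400,300)); b=cv2.resize(f(s)[160:310,230:380],(400,300)); c=cv2.resize(f(t)[130:280,90:390],(800,400))[:300]
cv2.imwrite('pics/w8.png',np.vstack([np.hstack([a,b]),c])); print(tool()[0],telemetry.sense()['force'])
E
```

```text
[422.35722856 281.09837217 131.21570854] [-0.54697056 -0.24768909  0.69311953]
```

View pics/w8.png

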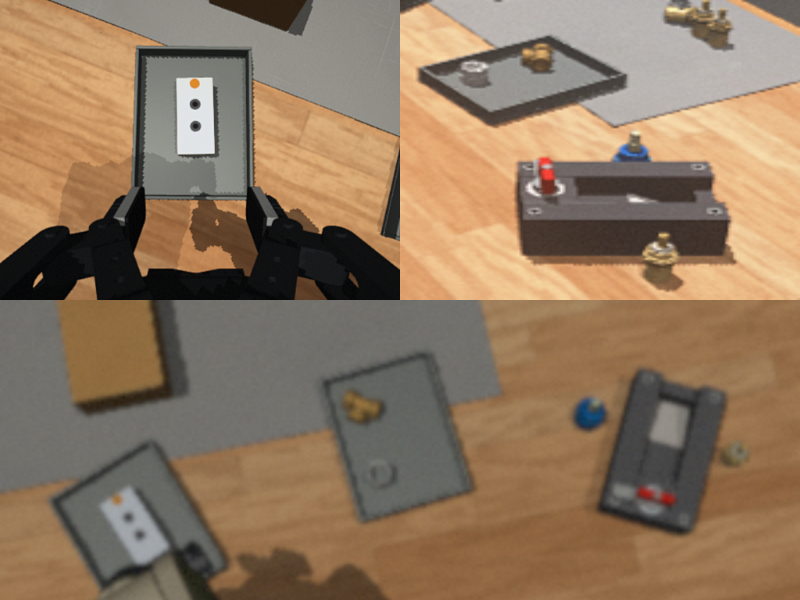

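The insert lies flat in the middle of the tray (wrist panel, around (195,117)) with the dot up. The nest is empty, the clamp is aside, and the cartridges and fittings are in place. The gripper is clear, so I'm handing in.

```bash
python3 -c "
from h import *
print(ctrl.finish_job(), telemetry.sense()['time_s'])"
```

```text
the job is handed in; nothing more can be done
the job is handed in; nothing more can be done
```

The insert is out of the nest and lying flat, dot up, near the middle of the empty grey tray. I handed the job in about 19 s in on the robot's clock, against the 67 s limit.

- **Clamp:** it started about 0.24 rad open, not at 0. I swung it round to its stop at 1.6, and the picture shows it pointing along the nest's +y, clear of the insert.
- **Tipping:** I pressed the dotted end down until the force reached about 15 N, and the other end stayed up.
- **Lift and lay:** I pinched the raised end and carried the insert to the tray, tilting the tool 24° on the way to level it. It touched the tray at about 11 N with the dotted end slightly high. I corrected that by about 3° before letting go.

**Last checks:** the final pictures show the nest empty and the clamp aside. The tee, nut and both cartridges appear where they started, judged by eye. The gripper was about 130 mm up and touching nothing.

**Disagreements:**
- The gripper read about 36 mm on the 40 mm wide insert. The pictures showed it firmly held.
- My camera estimate put the insert's tilt at 2.6° before placing, and the contact force agreed with it.
- I did not measure flatness after letting go; the pictures show the insert lying flat.

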